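# Shut and latch a letterbox

## Robot

A 6-joint arm with a two-finger parallel gripper is mounted at the origin on the work surface. World frame = base frame: x ahead of the robot, y to its left, z up, the work surface at z = 0. Lengths are in m, angles in rad, forces in N, time in s.
With the tool pointing down it reaches from about 0.425 to 0.925 m from the base axis. Payload 12.5 kg.
Tool frame: the origin (TCP) lies midway between the tips of the shut fingers; the grasp point (between the pads) lies 19 mm behind it (manip.grasp_offset is the distance from the TCP to the grasp point, in m); z points along the fingers, y is the line along which they close (so a half turn about z gives the same grasp; the last joint's range is limited). The gripper opens to 85 mm and grips with 20 to 120 N. Pads are 22 mm wide; open, the fingers measure 114 mm over their backs; the gripper's body (76 mm by 85 mm) begins 54 mm behind the grasp point. The pads swing forward as they close: fully open they stand 13 mm farther back than shut.
Start: joints at [-1.238, 0.491, 1.559, -0, 1.092, -0.106], TCP at [0.266, -0.566, 0.231] pointing down, gripper open.
Joint ranges: [-3.1, 3.1], [-0.84, 2.19], [0.05, 2.79], [-1.13, 4.28], [0.06, 2.93], [-2.69, 2.69]. Speed limits (rad/s): [2.22, 2.22, 2.79, 3.14, 3.14, 3.14].

## Interface

Orientations are given as a 3x3 rotation matrix whose columns are the frame's x, y, z axes.
In Python, from bench import manip, vision gives the robot as it stands.
- The arm moves only by the tool move_arm, never from a script. Its argument "targets" is a list of rows, each an object of numbers: "fingers": the finger opening in mm, from 0 to 85.4; "tx", "ty", "tz": the shift along the tool's x, y, z in mm; "wx", "wy", "wz": the turn, a rotation vector about the tool's x, y, z in rad. In form: [{"fingers": .., "tx": .., "ty": .., "tz": .., "wx": .., "wy": .., "wz": ..}, ...]. A call has 1 to 5 rows; each row shifts and turns the commanded pose from where the row before left it, along the tool's axes as they then stand; what a row does not reach is not made up. A row lasts 1/12 s, in which the tool goes at most 41.7 mm and 7.16 degrees, less where a joint would pass 70% of its speed; a pose out of reach is approached as far as the arm can. A call is refused whole if a number of a shift passes 41.7 or a number of a turn 0.125, either way. A call with a gripper value outside its range is refused whole. The fingers move at their own pace and stop on an object; "newtons" is the grip in N (left out, the last holds). Time passes only in rows, so rows that do not move let the fingers close. It gives the time, the measured TCP pose, the force, the opening and the grip force at its end, in the units of the state.
- manip.state(): the state, without advancing time (a new reading comes with each control period).
- vision.capture(name): name is "scene" or "side" or "wrist"; returns the picture (400x640x3 uint8, red, green, blue); there is no depth.
- vision.camera_model(name): a dict with "fx", "fy", "cx", "cy" (pixels), "pose" (4x4, takes a point from camera to world coordinates); the wrist camera has in their place "T_tool_cam" (4x4, takes a point from camera to tool coordinates, whose origin is the TCP and whose axes are the flange's). Camera axes: x right, y up, looking along -z (the intrinsics and any distortion apply to the point x, -y, -z); pixel columns grow to the right and rows downward; lengths in m; the calibration is good to about 2 mm. The wrist camera is an equidistant fisheye: a pixel r from the principal point sees the ray r / f radians off the axis. A picture is of the moment at which its call begins: read the wrist's pose just before it. camera_model takes no time and is no camera call.
- manip.hand_in(): hands the job in; it is judged then, once.
The state is a dict: "t": time; "qpos": joint angles; "joint_velocities": joint speeds; "joint_torque": joint torques, N m; "ee_pos": TCP position; "tool_rot": TCP orientation; "contact_force": force on the tool from outside, world axes, zero at the start; "wrist_torque": the same for the moment, N m; "gripper_width": finger opening in m; "grasp_force": force on a finger pad.
Only numpy, scipy, OpenCV 4.12 (cv2) and the standard library are available. Lean on these libraries where they do the work, as an engineer would, in place of code of your own. Each camera call takes 0.05 s, during which the arm holds its last target. There are 200 camera calls.

## Task

One of the two letterboxes on the counter stands open. Push its door fully shut with a fingertip, then push its latch bar round with one finger until it lies fully home against its stop, across the door, as on the neighbouring box, and withdraw. Push steadily, without slamming, pick nothing up, and leave the neighbouring box and the things lying about as they are.

Things in the scene. Friction and masses are not known exactly. Their poses are not given: they have to be found in the camera images.
- letterbox: The box to be shut: green steel letterbox lying on its back on the counter, front face up, fixed. 240 mm (x) by 200 mm (y), 80 mm high; its top face, a plain rim round the door, is at z = 80 mm. Origin: centre of its underside; z up; x runs from the robot-side edge with the latch (x = -120 mm) to the far edge with the door hinge.
- flap (a joint): Door angle of the letterbox: 0 = shut, flush with the top face (end stop); grows as the free edge rises (rad). Dark green plate, 174 mm (hinge to free edge) by 170 mm by 6 mm. It starts ajar between 0.45 and 0.85. A stiff hinge keeps it where it is left; about 1 to 4 N near the free edge pushes it down.
- door_edge (a point): Middle of the door's free edge, on its outer (upper) face, 176 mm from the hinge axis; moves with the door. A steel stop lug, 20 mm (x) by 10 mm (y) by 18 mm high, stands on the door; with the door shut its centre is at x = -34 mm, y = -13 mm of the box.
- hinge (a point): Middle of the door's hinge axis, which runs along y of the box, at x = 108 mm, y = 0, z = 80 mm of the box.
- bar (a joint): Latch angle of the letterbox: 0 = locked at its end stop, pointing along the box's +x over the door; grows counter-clockwise from above (1.57: along the box's +y, clear of the door), to 2.1 (rad). Starts between 1.4 and 1.9; must go clockwise to 0. Friction holds it where it is left; about 2 N at 60 mm from the pivot turns it.
- latch_pivot (a point): The latch's pivot axis (vertical) at the height of the top face, x = -92 mm, y = 0, z = 80 mm of the box. The hub has a diameter of 26 mm and its top is 22 mm above the top face.
- latch_end (a point): Point on the latch bar's centre line 86 mm from the pivot axis, 13 mm above the top face (half-way up the bar); moves with the bar. The bar is a flat steel arm 16 mm wide reaching 95 mm from the pivot axis, its underside 6 mm and its top 20 mm above the top face. At this point a round post, 14 mm in diameter, rises to 46 mm above the top face.
- neighbour: The other letterbox, alike in shape, already shut and latched; to be left alone. Size and axes as letterbox.
- flap2 (a joint): Door angle of the neighbouring box, 0 = shut.
- bar2 (a joint): Latch angle of the neighbouring box, 0 = locked.
- padlock_mid (a point): Centre of a loose brass padlock, 34 by 57 by 16 mm, lying on the open box's robot-side rim, on the -y side of the latch pivot. Bystander.
- carton_mid (a point): Centre of a small cardboard carton, 60 by 90 by 45 mm, lying on the neighbouring box's door. Bystander.
- stamp_mid (a point): Point half-way up a wooden hand stamp, foot 28 by 55 mm, 84 mm tall, standing on the counter to the right of the boxes (-y side). Bystander.
- tape_mid (a point): Centre of a roll of clear tape, 100 mm across, 48 mm high, lying flat on the counter to the left of the boxes (+y side). Bystander.

How it is judged:
By the outcome, as a careful person would: the job done as asked, in the order asked, and still so for the second after the job is handed in, with the robot touching nothing.
It also fails if it takes over 58 s, if anything falls off the work surface, if the arm or the gripper's body presses on something with over 40 N, if the wrist force passes 120 N, or if a joint passes its speed limit or range.

## Working session

There is one attempt and no reset: what is moved stays moved. The work goes in short steps, Python scripts to look and compute and a tool call to move; the robot and the scene stay as the last step left them, time stands still between calls to the robot, and variables do not carry over. Pictures are saved under pics/ and viewed, at most 10 in all, crops included, and the job is handed in when it is done.

Besides the shell and the picture viewer there is one more tool, called after "Emit:" by a JSON object that holds its "name" and its "arguments", one argument or row to a line. move_arm: Moves the arm, as the interface text tells. Its arguments: {"type":"object","properties":{"targets":{"type":"array"},"newtons":{"type":"number"}},"required":["targets"]}

```bash
mkdir -p pics; python3 - <<'E'
from bench import manip, vision
import cv2,numpy as np
for n in ("scene","side"):
    im=vision.capture(n); cv2.imwrite(f"pics/{n}0.png",im[:,:,::-1])
    m=vision.camera_model(n); print(n,{k:np.round(v,3).tolist() for k,v in m.items()})
s=manip.state(); print(s["t"],s["ee_pos"],np.round(s["tool_rot"],3).tolist())
E
```

```text
scene {'fx': 403.569, 'fy': 403.569, 'cx': 319.913, 'cy': 197.964, 'pose': [[0.726, -0.567, 0.389, 1.106], [0.688, 0.607, -0.399, -0.47], [-0.009, 0.557, 0.831, 1.082], [0.0, 0.0, 0.0, 1.0]]}
side {'fx': 388.75, 'fy': 388.75, 'cx': 321.027, 'cy': 202.608, 'pose': [[-0.98, 0.117, -0.16, 0.47], [-0.198, -0.623, 0.756, 0.881], [-0.011, 0.773, 0.634, 0.816], [0.0, 0.0, 0.0, 1.0]]}
0.1 [ 0.2654964  -0.56558391  0.23081272] [[0.905, 0.425, -0.0], [0.425, -0.905, 0.001], [0.0, -0.001, -1.0]]
```

View pics/scene0.png

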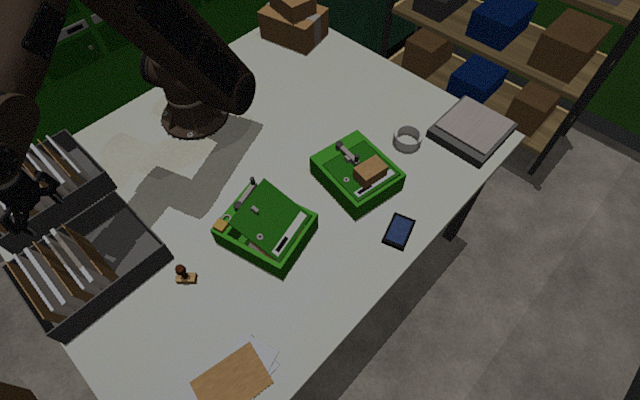

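View pics/side0.png

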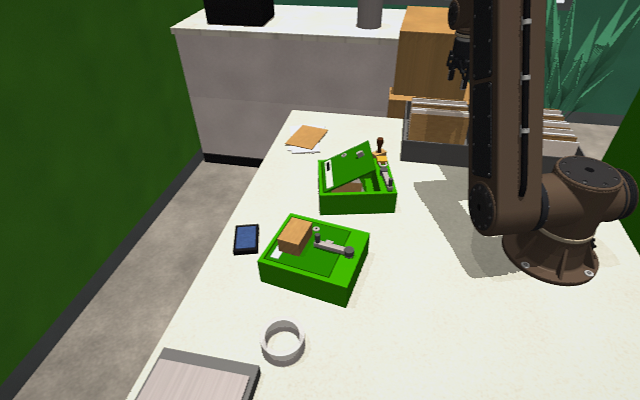

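The open box is at about (265,228) in the scene view and (357,180) in the side view. The latched neighbour carries the carton at about (357,170) in the scene view. I'll enlarge both views of the open box.

```bash
python3 - <<'E'
import cv2,numpy as np
a=cv2.imread("pics/scene0.png")[165:285,195:335]; b=cv2.imread("pics/side0.png")[130:225,305:410]
a=cv2.resize(a,None,fx=4,fy=4,interpolation=cv2.INTER_CUBIC);b=cv2.resize(b,(240*1,217),interpolation=cv2.INTER_CUBIC)
cv2.imwrite("pics/c1.png",cv2.convertScaleAbs(a,alpha=1.5))
b=cv2.imread("pics/side0.png")[130:225,305:410]
cv2.imwrite("pics/c2.png",cv2.convertScaleAbs(cv2.resize(b,None,fx=6,fy=6,interpolation=cv2.INTER_CUBIC),alpha=1.3))
E
```

```text
(no output)
```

View pics/c1.png

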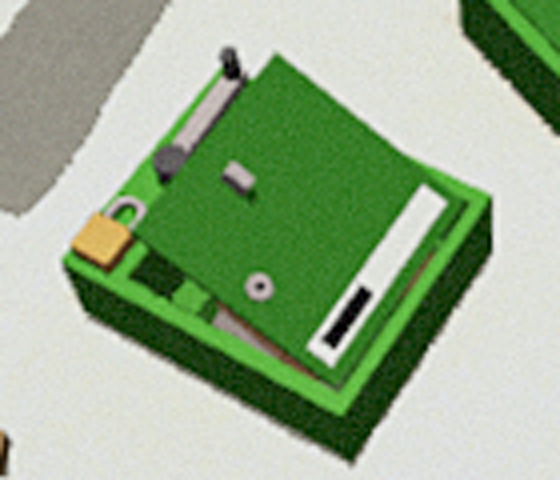

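View pics/c2.png

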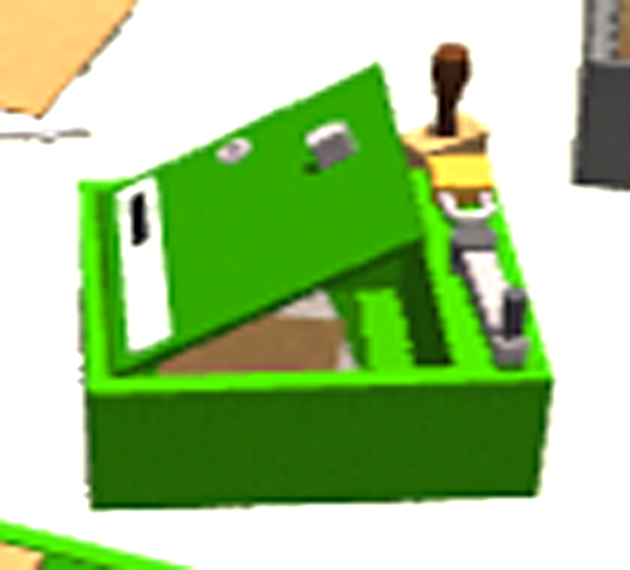

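The scene crop shows the door corners at (278,55) and (133,235), the hub at (172,160), the post at (230,50), and the padlock at about (105,235). The side crop shows the same features: door corners at (420,240) and (380,65), post top at (515,292). Next I'll cast rays for these.

```bash
cat > h.py <<'E'
import numpy as np
from bench import vision
def ray(n,p):
    m=vision.camera_model(n);T=np.array(m["pose"])
    d=T[:3,:3]@np.array([(p[0]-m["cx"])/m["fx"],-(p[1]-m["cy"])/m["fy"],-1]);return T[:3,3],d/np.linalg.norm(d)
def plane(n,p,z):
    o,d=ray(n,p);return o+d*(z-o[2])/d[2]
def tri(p,q):
    o,d=ray("scene",p);e,f=ray("side",q)
    A=np.stack([d,-f],1);s=np.linalg.lstsq(A,e-o,rcond=None)[0]
    a,b=o+d*s[0],e+f*s[1];return (a+b)/2,np.linalg.norm(a-b)
S=lambda u,v:(195+u/4,165+v/4)
D=lambda u,v:(305+u/6,130+v/6)
E
python3 - <<'E'
from h import *
np.set_printoptions(precision=4,suppress=True)
C={k:plane(n,p,.08) for k,n,p in [("h+","scene",S(491,198)),("h-","scene",S(343,412)),("r-","scene",S(65,262)),("h+s","side",D(90,385)),("r+s","side",D(550,375)),("h-s","side",D(82,183))]}
for k,v in C.items():print(k,v)
for k,p,q in [("door+",S(278,55),D(420,240)),("door-",S(133,235),D(380,65)),("post",S(230,50),D(515,292)),("lug",S(243,168),D(332,132))]:print(k,*tri(p,q))
print("hub",plane("scene",S(172,158),.102),plane("side",D(475,232),.102));print("post",plane("scene",S(230,50),.126),plane("side",D(515,292),.126))
print("padlock",plane("scene",S(102,238),.096),"shackle",plane("scene",S(128,208),.09))
h=(C["h+"]+C["h+s"])/2;r=(C["r+s"]);g=C["h-"]
print("yaw",np.arctan2(*(h-r)[[1,0]]),np.arctan2(*(C["h-"]-C["r-"])[[1,0]]),np.arctan2(*-(C["h+"]-C["h-"])[[0,1]])*1)
hinge=(C["h+"]+C["h-"]+C["h+s"]+C["h-s"])/4;print("far mid",hinge,"centre",(C["h+"]+C["r-"])/2)
E
```

```text
h+ [ 0.6731 -0.0355  0.08  ]
h- [ 0.7166 -0.2249  0.08  ]
r- [ 0.4889 -0.2811  0.08  ]
h+s [ 0.6668 -0.037   0.08  ]
r+s [ 0.4368 -0.0886  0.08  ]
h-s [ 0.7089 -0.22    0.08  ]
door+ [ 0.5102 -0.0859  0.1554] 0.0031835230837933843
door- [ 0.5486 -0.252   0.1545] 0.005267007889693236
post [ 0.4609 -0.0942  0.1243] 0.0031119110990125405
lug [ 0.5656 -0.1687  0.1604] 0.0056889708967446705
hub [ 0.4905 -0.1785  0.102 ] [ 0.4838 -0.1786  0.102 ]
post [ 0.4637 -0.0946  0.126 ] [ 0.4596 -0.0933  0.126 ]
padlock [ 0.5024 -0.2542  0.096 ] shackle [ 0.4928 -0.2243  0.09  ]
yaw 0.2207387407094238 0.24196137400114867 2.9157953527460965
far mid [ 0.6914 -0.1293  0.08  ] centre [ 0.581  -0.1583  0.08  ]
```

Emit:
{"name": "move_arm", "arguments": {
  "targets": [
    {"fingers": 0, "wz": 0.1045},
    {"wz": 0.1045},
    {"tx": 20, "ty": -19.5},
    {"tx": 26, "ty": -25.5},
    {"tx": 26, "ty": -25.5}
  ]
}}

```text
invalid input at $.targets[0]: expected keys fingers, tx, ty, tz, wx, wy, wz
```

Emit:
{"name": "move_arm", "arguments": {
  "targets": [
    {"tx": 28, "ty": -27},
    {"tx": 28, "ty": -27},
    {"tx": 28, "ty": -27},
    {"tx": 28, "ty": -27},
    {"tx": 28, "ty": -27}
  ]
}}

```text
invalid input at $.targets[0]: expected keys fingers, tx, ty, tz, wx, wy, wz
```

Emit:
{"name": "move_arm", "arguments": {
  "targets": [
    {"tx": 28, "ty": -27},
    {"tx": 28, "ty": -27},
    {"tx": 28, "ty": -27},
    {"tx": 28, "ty": -27},
    {"tx": 20, "ty": -20}
  ]
}}

```text
invalid input at $.targets[0]: expected keys fingers, tx, ty, tz, wx, wy, wz
```

```bash
cat >> h.py <<'E'
c=np.array([.577,-.157]);ex=np.array([.9737,.228]);ey=np.array([-.228,.9737])
def rep():
    from bench import manip
    s=manip.state();d=s["ee_pos"][:2]-c
    print("t",round(s["t"],2),"box mm",np.round(1000*np.array([d@ex,d@ey,s["ee_pos"][2]]),1),"F box",np.round([s["contact_force"][:2]@ex,s["contact_force"][:2]@ey,s["contact_force"][2]],1),"w",s["gripper_width"],"q6",s["qpos"][5],"yaw",np.arctan2(s["tool_rot"][1,0],s["tool_rot"][0,0]))
E
python3 -c "
from h import *;rep()"
```

```text
t 0.1 box mm [-396.5 -326.8  230.8] F box [0.3 0.  0. ] w 0.08532944572464386 q6 -0.10562334349934221 yaw 0.43886446598182344
```

All keys are required in each row.

Emit:
{"name": "move_arm", "arguments": {
  "targets": [
    {"fingers": 0, "tx": 0, "ty": 0, "tz": 0, "wx": 0, "wy": 0, "wz": 0.1045},
    {"fingers": 0, "tx": 0, "ty": 0, "tz": 0, "wx": 0, "wy": 0, "wz": 0.1045},
    {"fingers": 0, "tx": 20, "ty": -19.5, "tz": 0, "wx": 0, "wy": 0, "wz": 0},
    {"fingers": 0, "tx": 26, "ty": -25.5, "tz": 0, "wx": 0, "wy": 0, "wz": 0},
    {"fingers": 0, "tx": 26, "ty": -25.5, "tz": 0, "wx": 0, "wy": 0, "wz": 0}
  ]
}}

```text
t: 0.52
ee_pos: [0.3196, -0.4798, 0.2307]
tool_rot: [[0.974, 0.226, -0.0], [0.226, -0.974, 0.001], [-0.0, -0.001, -1.0]]
contact_force: [1.2, 0.1, 0.4]
gripper_width: 0.0256
grasp_force: 0.0
```

Emit:
{"name": "move_arm", "arguments": {
  "targets": [
    {"fingers": 0, "tx": 28, "ty": -27, "tz": 0, "wx": 0, "wy": 0, "wz": 0},
    {"fingers": 0, "tx": 28, "ty": -27, "tz": 0, "wx": 0, "wy": 0, "wz": 0},
    {"fingers": 0, "tx": 28, "ty": -27, "tz": 0, "wx": 0, "wy": 0, "wz": 0},
    {"fingers": 0, "tx": 28, "ty": -27, "tz": 0, "wx": 0, "wy": 0, "wz": 0},
    {"fingers": 0, "tx": 28, "ty": -27, "tz": 0, "wx": 0, "wy": 0, "wz": 0}
  ]
}}

```text
t: 0.93
ee_pos: [0.4257, -0.3156, 0.2312]
tool_rot: [[0.974, 0.228, -0.0], [0.228, -0.974, 0.0], [-0.0, -0.0, -1.0]]
contact_force: [0.4, -1.0, -0.4]
gripper_width: -0.0001
grasp_force: 0.0
```

Emit:
{"name": "move_arm", "arguments": {
  "targets": [
    {"fingers": 0, "tx": 28, "ty": -28, "tz": 0, "wx": 0, "wy": 0, "wz": 0},
    {"fingers": 0, "tx": 28, "ty": -28, "tz": 0, "wx": 0, "wy": 0, "wz": 0},
    {"fingers": 0, "tx": 28, "ty": -28, "tz": 0, "wx": 0, "wy": 0, "wz": 0},
    {"fingers": 0, "tx": 28, "ty": -28, "tz": 0, "wx": 0, "wy": 0, "wz": 0},
    {"fingers": 0, "tx": 28, "ty": -28, "tz": 0, "wx": 0, "wy": 0, "wz": 0}
  ]
}}

```text
t: 1.35
ee_pos: [0.5302, -0.1473, 0.2312]
tool_rot: [[0.974, 0.228, -0.0], [0.228, -0.974, 0.0], [-0.0, -0.0, -1.0]]
contact_force: [0.2, -0.9, 0.0]
gripper_width: -0.0
grasp_force: 0.0
```

```bash
python3 -c "
from h import *;rep()
from bench import manip,vision
import cv2
s=manip.state();im=vision.capture('wrist');cv2.imwrite('pics/w0.png',cv2.convertScaleAbs(im[:,:,::-1],alpha=1.3))
m=vision.camera_model('wrist');print({k:np.round(v,4).tolist() for k,v in m.items()})"
```

```text
t 1.35 box mm [-43.3  20.1 231.2] F box [-0.  -0.9  0. ] w -4.840174844393651e-05 q6 0.9501218049265764 yaw 0.22979020336175507
{'fx': 309.7069, 'fy': 309.7069, 'cx': 328.2807, 'cy': 193.1907, 'T_tool_cam': [[-0.0005, 0.9645, 0.2642, 0.0674], [1.0, 0.0005, 0.0001, -0.0003], [-0.0, 0.2642, -0.9645, -0.1418], [0.0, 0.0, 0.0, 1.0]]}
```

View pics/w0.png

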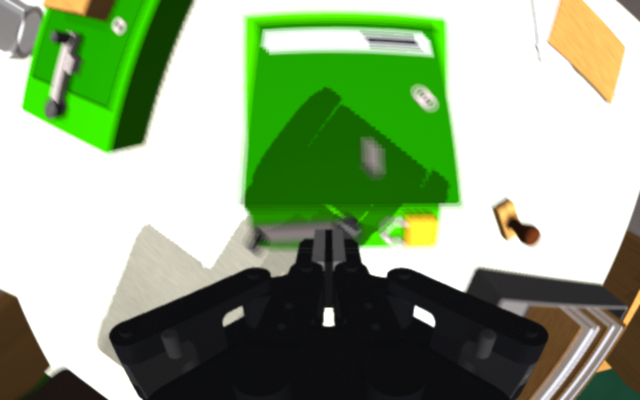

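The wrist view shows the box square with the tool: door, lug at (372,157), bar to the left at (300,233), padlock at (420,230). I'm a little short, so I'll shift over, descend to the door, then push slowly.

Emit:
{"name": "move_arm", "arguments": {
  "targets": [
    {"fingers": 0, "tx": 7, "ty": -6, "tz": 15, "wx": 0, "wy": 0, "wz": 0},
    {"fingers": 0, "tx": 7, "ty": -6, "tz": 18, "wx": 0, "wy": 0, "wz": 0},
    {"fingers": 0, "tx": 0, "ty": 0, "tz": 18, "wx": 0, "wy": 0, "wz": 0},
    {"fingers": 0, "tx": 0, "ty": 0, "tz": 12, "wx": 0, "wy": 0, "wz": 0},
    {"fingers": 0, "tx": 0, "ty": 0, "tz": 6, "wx": 0, "wy": 0, "wz": 0}
  ]
}}

```text
t: 1.82
ee_pos: [0.5399, -0.1339, 0.1605]
tool_rot: [[0.974, 0.228, -0.002], [0.228, -0.974, 0.001], [-0.002, -0.001, -1.0]]
contact_force: [-0.3, 0.5, 0.8]
gripper_width: 0.0001
grasp_force: 0.0
```

Emit:
{"name": "move_arm", "arguments": {
  "targets": [
    {"fingers": 0, "tx": 0, "ty": 0, "tz": 4, "wx": 0, "wy": 0, "wz": 0},
    {"fingers": 0, "tx": 0, "ty": 0, "tz": 4, "wx": 0, "wy": 0, "wz": 0},
    {"fingers": 0, "tx": 0, "ty": 0, "tz": 4, "wx": 0, "wy": 0, "wz": 0},
    {"fingers": 0, "tx": 0, "ty": 0, "tz": 4, "wx": 0, "wy": 0, "wz": 0},
    {"fingers": 0, "tx": 0, "ty": 0, "tz": 4, "wx": 0, "wy": 0, "wz": 0}
  ]
}}

```text
t: 2.23
ee_pos: [0.5407, -0.1345, 0.1425]
tool_rot: [[0.974, 0.228, 0.001], [0.228, -0.974, -0.0], [0.001, 0.001, -1.0]]
contact_force: [0.3, -0.0, 1.4]
gripper_width: -0.0001
grasp_force: 0.7
```

Emit:
{"name": "move_arm", "arguments": {
  "targets": [
    {"fingers": 0, "tx": 0, "ty": 0, "tz": 4, "wx": 0, "wy": 0, "wz": 0},
    {"fingers": 0, "tx": 0, "ty": 0, "tz": 4, "wx": 0, "wy": 0, "wz": 0},
    {"fingers": 0, "tx": 0, "ty": 0, "tz": 4, "wx": 0, "wy": 0, "wz": 0},
    {"fingers": 0, "tx": 0, "ty": 0, "tz": 4, "wx": 0, "wy": 0, "wz": 0},
    {"fingers": 0, "tx": 0, "ty": 0, "tz": 4, "wx": 0, "wy": 0, "wz": 0}
  ]
}}

```text
t: 2.65
ee_pos: [0.5405, -0.1343, 0.1219]
tool_rot: [[0.974, 0.228, -0.0], [0.228, -0.974, -0.0], [-0.0, 0.0, -1.0]]
contact_force: [-1.4, 0.0, 1.6]
gripper_width: -0.0001
grasp_force: 0.7
```

Emit:
{"name": "move_arm", "arguments": {
  "targets": [
    {"fingers": 0, "tx": 0, "ty": 0, "tz": 4, "wx": 0, "wy": 0, "wz": 0},
    {"fingers": 0, "tx": 0, "ty": 0, "tz": 4, "wx": 0, "wy": 0, "wz": 0},
    {"fingers": 0, "tx": 0, "ty": 0, "tz": 4, "wx": 0, "wy": 0, "wz": 0},
    {"fingers": 0, "tx": 0, "ty": 0, "tz": 4, "wx": 0, "wy": 0, "wz": 0},
    {"fingers": 0, "tx": 0, "ty": 0, "tz": 4, "wx": 0, "wy": 0, "wz": 0}
  ]
}}

```text
t: 3.07
ee_pos: [0.5405, -0.1343, 0.1019]
tool_rot: [[0.974, 0.228, -0.0], [0.228, -0.974, -0.0], [-0.0, 0.0, -1.0]]
contact_force: [-0.6, -0.9, 1.4]
gripper_width: -0.0002
grasp_force: 0.7
```

Emit:
{"name": "move_arm", "arguments": {
  "targets": [
    {"fingers": 0, "tx": 0, "ty": 0, "tz": 4, "wx": 0, "wy": 0, "wz": 0},
    {"fingers": 0, "tx": 0, "ty": 0, "tz": 4, "wx": 0, "wy": 0, "wz": 0},
    {"fingers": 0, "tx": 0, "ty": 0, "tz": 3, "wx": 0, "wy": 0, "wz": 0},
    {"fingers": 0, "tx": 0, "ty": 0, "tz": 2, "wx": 0, "wy": 0, "wz": 0},
    {"fingers": 0, "tx": 0, "ty": 0, "tz": 2, "wx": 0, "wy": 0, "wz": 0}
  ]
}}

```text
t: 3.48
ee_pos: [0.5405, -0.1343, 0.0871]
tool_rot: [[0.974, 0.228, -0.0], [0.228, -0.974, -0.0], [-0.0, 0.0, -1.0]]
contact_force: [-0.6, -0.2, 1.5]
gripper_width: 0.0001
grasp_force: 0.6
```

Emit:
{"name": "move_arm", "arguments": {
  "targets": [
    {"fingers": 0, "tx": 0, "ty": 0, "tz": 1, "wx": 0, "wy": 0, "wz": 0},
    {"fingers": 0, "tx": 0, "ty": 0, "tz": 1, "wx": 0, "wy": 0, "wz": 0},
    {"fingers": 0, "tx": 0, "ty": 0, "tz": 1, "wx": 0, "wy": 0, "wz": 0},
    {"fingers": 0, "tx": 0, "ty": 0, "tz": 1, "wx": 0, "wy": 0, "wz": 0}
  ]
}}

```text
t: 3.82
ee_pos: [0.5405, -0.1343, 0.0833]
tool_rot: [[0.974, 0.228, 0.0], [0.228, -0.974, -0.0], [0.0, 0.0, -1.0]]
contact_force: [-0.9, 0.6, 1.1]
gripper_width: -0.0002
grasp_force: 0.6
```

Emit:
{"name": "move_arm", "arguments": {
  "targets": [
    {"fingers": 0, "tx": 0, "ty": 0, "tz": 1, "wx": 0, "wy": 0, "wz": 0},
    {"fingers": 0, "tx": 0, "ty": 0, "tz": 1, "wx": 0, "wy": 0, "wz": 0},
    {"fingers": 0, "tx": 0, "ty": 0, "tz": 1, "wx": 0, "wy": 0, "wz": 0},
    {"fingers": 0, "tx": 0, "ty": 0, "tz": 0.5, "wx": 0, "wy": 0, "wz": 0},
    {"fingers": 0, "tx": 0, "ty": 0, "tz": 0.5, "wx": 0, "wy": 0, "wz": 0}
  ]
}}

```text
t: 4.23
ee_pos: [0.5405, -0.1344, 0.0799]
tool_rot: [[0.974, 0.228, 0.0], [0.228, -0.974, -0.0], [0.0, 0.0, -1.0]]
contact_force: [-5.3, 1.2, 16.9]
gripper_width: 0.0001
grasp_force: 8.3
```

The door is shut: 17 N at z = 80 mm. Next I'll rise, pass over the post, and come down on the robot side of the bar.

Emit:
{"name": "move_arm", "arguments": {
  "targets": [
    {"fingers": 0, "tx": 0, "ty": 0, "tz": -10, "wx": 0, "wy": 0, "wz": 0},
    {"fingers": 0, "tx": 0, "ty": 0, "tz": -25, "wx": 0, "wy": 0, "wz": 0},
    {"fingers": 0, "tx": 0, "ty": 0, "tz": -35, "wx": 0, "wy": 0, "wz": 0},
    {"fingers": 0, "tx": -15, "ty": -6, "tz": -10, "wx": 0, "wy": 0, "wz": 0},
    {"fingers": 0, "tx": -25, "ty": -9, "tz": 0, "wx": 0, "wy": 0, "wz": 0}
  ]
}}

```text
t: 4.65
ee_pos: [0.5004, -0.1295, 0.1622]
tool_rot: [[0.974, 0.228, 0.006], [0.228, -0.974, -0.003], [0.006, 0.004, -1.0]]
contact_force: [-1.0, -0.3, -0.8]
gripper_width: 0.0002
grasp_force: 0.0
```

Emit:
{"name": "move_arm", "arguments": {
  "targets": [
    {"fingers": 0, "tx": -27, "ty": -10, "tz": 0, "wx": 0, "wy": 0, "wz": 0},
    {"fingers": 0, "tx": -25, "ty": -9, "tz": 0, "wx": 0, "wy": 0, "wz": 0},
    {"fingers": 0, "tx": 0, "ty": 0, "tz": 0, "wx": 0, "wy": 0, "wz": 0}
  ]
}}

```text
t: 4.9
ee_pos: [0.4392, -0.121, 0.1596]
tool_rot: [[0.974, 0.228, -0.002], [0.228, -0.974, 0.001], [-0.002, -0.001, -1.0]]
contact_force: [1.7, -0.3, 0.0]
gripper_width: 0.0
grasp_force: 0.0
```

```bash
python3 -c "
from h import *;rep()
from bench import manip,vision
import cv2
a=vision.capture('side')[:,:,::-1][120:230,300:430];im=vision.capture('wrist')[:,:,::-1][100:300,120:480]
a=cv2.resize(a,None,fx=3.2,fy=3.2,interpolation=cv2.INTER_CUBIC)
o=np.zeros((352,800,3),np.uint8);o[:,:416]=a;o[:200,430:790]=im
cv2.imwrite('pics/d1.png',cv2.convertScaleAbs(o,alpha=1.3))"
```

```text
t 4.9 box mm [-126.    66.4  159.6] F box [ 1.6 -0.7  0. ] w 1.587156451745149e-06 q6 0.9272328880004972 yaw 0.2296464769351327
```

View pics/d1.png

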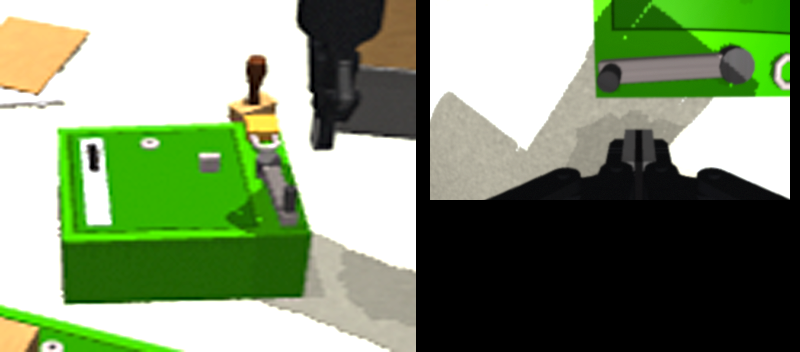

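Both views show the door flush. The bar is untouched, and the fingertip is on its robot side with clearance. Now I'll descend beside the bar.

Emit:
{"name": "move_arm", "arguments": {
  "targets": [
    {"fingers": 0, "tx": 0, "ty": 0, "tz": 12, "wx": 0, "wy": 0, "wz": 0},
    {"fingers": 0, "tx": 0, "ty": 0, "tz": 20, "wx": 0, "wy": 0, "wz": 0},
    {"fingers": 0, "tx": 0, "ty": 0, "tz": 20, "wx": 0, "wy": 0, "wz": 0},
    {"fingers": 0, "tx": 0, "ty": 0, "tz": 12, "wx": 0, "wy": 0, "wz": 0},
    {"fingers": 0, "tx": 0, "ty": 0, "tz": 5, "wx": 0, "wy": 0, "wz": 0}
  ]
}}

```text
t: 5.42
ee_pos: [0.4438, -0.1223, 0.0888]
tool_rot: [[0.974, 0.228, -0.001], [0.228, -0.974, 0.001], [-0.001, -0.001, -1.0]]
contact_force: [1.6, 0.6, 0.5]
gripper_width: 0.0001
grasp_force: 0.0
```

Emit:
{"name": "move_arm", "arguments": {
  "targets": [
    {"fingers": 0, "tx": 3, "ty": 1, "tz": 0, "wx": 0, "wy": 0, "wz": 0},
    {"fingers": 0, "tx": 3, "ty": 1, "tz": 0, "wx": 0, "wy": 0, "wz": 0},
    {"fingers": 0, "tx": 3, "ty": 0, "tz": 0, "wx": 0, "wy": 0, "wz": 0},
    {"fingers": 0, "tx": 3, "ty": 0, "tz": 0, "wx": 0, "wy": 0, "wz": 0},
    {"fingers": 0, "tx": 3, "ty": 0, "tz": 0, "wx": 0, "wy": 0, "wz": 0}
  ]
}}

```text
t: 5.83
ee_pos: [0.4586, -0.1206, 0.0908]
tool_rot: [[0.974, 0.228, 0.0], [0.228, -0.974, -0.0], [0.0, 0.0, -1.0]]
contact_force: [-3.5, 1.4, -0.1]
gripper_width: -0.0
grasp_force: 1.2
```

```bash
python3 -c "
from h import *;rep()"
```

```text
t 5.83 box mm [-107.    62.5   90.8] F box [-3.1  2.2 -0.1] w -1.369547786320206e-05 q6 0.9444970212599612 yaw 0.22981020073070393
```

Contact is made, about 3 N. I'll push round along the arc.

Emit:
{"name": "move_arm", "arguments": {
  "targets": [
    {"fingers": 0, "tx": 4, "ty": -0.5, "tz": 0, "wx": 0, "wy": 0, "wz": 0},
    {"fingers": 0, "tx": 4, "ty": -0.5, "tz": 0, "wx": 0, "wy": 0, "wz": 0},
    {"fingers": 0, "tx": 4.5, "ty": -0.5, "tz": 0, "wx": 0, "wy": 0, "wz": 0},
    {"fingers": 0, "tx": 4.5, "ty": -0.5, "tz": 0, "wx": 0, "wy": 0, "wz": 0},
    {"fingers": 0, "tx": 4.5, "ty": 0, "tz": 0, "wx": 0, "wy": 0, "wz": 0}
  ]
}}

```text
t: 6.25
ee_pos: [0.4792, -0.1137, 0.0903]
tool_rot: [[0.974, 0.228, 0.0], [0.228, -0.974, -0.0], [0.0, 0.0, -1.0]]
contact_force: [-2.8, -1.2, 0.3]
gripper_width: 0.0001
grasp_force: 1.0
```

Emit:
{"name": "move_arm", "arguments": {
  "targets": [
    {"fingers": 0, "tx": 4, "ty": 0.5, "tz": 0, "wx": 0, "wy": 0, "wz": 0},
    {"fingers": 0, "tx": 4, "ty": 0.5, "tz": 0, "wx": 0, "wy": 0, "wz": 0},
    {"fingers": 0, "tx": 4, "ty": 1, "tz": 0, "wx": 0, "wy": 0, "wz": 0},
    {"fingers": 0, "tx": 4, "ty": 1.5, "tz": 0, "wx": 0, "wy": 0, "wz": 0},
    {"fingers": 0, "tx": 4, "ty": 1.5, "tz": 0, "wx": 0, "wy": 0, "wz": 0}
  ]
}}

```text
t: 6.67
ee_pos: [0.4997, -0.1142, 0.0903]
tool_rot: [[0.974, 0.228, -0.0], [0.228, -0.974, 0.0], [-0.0, -0.0, -1.0]]
contact_force: [-2.4, -0.7, 0.3]
gripper_width: -0.0002
grasp_force: 1.1
```

```bash
python3 -c "
from h import *;rep()"
```

```text
t 6.67 box mm [-65.5  59.3  90.3] F box [-2.5 -0.2  0.3] w -0.00016642346007426353 q6 0.9874491754828079 yaw 0.2298317702662987
```

Emit:
{"name": "move_arm", "arguments": {
  "targets": [
    {"fingers": 0, "tx": 4, "ty": 2, "tz": 0, "wx": 0, "wy": 0, "wz": 0},
    {"fingers": 0, "tx": 4, "ty": 2, "tz": 0, "wx": 0, "wy": 0, "wz": 0},
    {"fingers": 0, "tx": 4, "ty": 2.5, "tz": 0, "wx": 0, "wy": 0, "wz": 0},
    {"fingers": 0, "tx": 3.5, "ty": 3, "tz": 0, "wx": 0, "wy": 0, "wz": 0},
    {"fingers": 0, "tx": 3, "ty": 3, "tz": 0, "wx": 0, "wy": 0, "wz": 0}
  ]
}}

```text
t: 7.08
ee_pos: [0.5207, -0.1224, 0.0903]
tool_rot: [[0.974, 0.228, 0.0], [0.228, -0.974, -0.0], [0.0, 0.0, -1.0]]
contact_force: [-2.4, 0.3, 1.2]
gripper_width: -0.0001
grasp_force: 1.1
```

Emit:
{"name": "move_arm", "arguments": {
  "targets": [
    {"fingers": 0, "tx": 3, "ty": 3.5, "tz": 0, "wx": 0, "wy": 0, "wz": 0},
    {"fingers": 0, "tx": 2.5, "ty": 4, "tz": 0, "wx": 0, "wy": 0, "wz": 0},
    {"fingers": 0, "tx": 2, "ty": 4, "tz": 0, "wx": 0, "wy": 0, "wz": 0},
    {"fingers": 0, "tx": 2, "ty": 4, "tz": 0, "wx": 0, "wy": 0, "wz": 0},
    {"fingers": 0, "tx": 1.5, "ty": 3, "tz": 0, "wx": 0, "wy": 0, "wz": 0}
  ]
}}

```text
t: 7.5
ee_pos: [0.5354, -0.1381, 0.0903]
tool_rot: [[0.974, 0.228, 0.0], [0.228, -0.974, -0.0], [0.0, 0.0, -1.0]]
contact_force: [-1.8, 1.4, 1.2]
gripper_width: -0.0001
grasp_force: 1.0
```

```bash
python3 -c "
from h import *;rep()"
```

```text
t 7.5 box mm [-36.2  27.9  90.3] F box [-1.4  1.8  1.2] w -0.00011260671771328801 q6 0.9693706389137647 yaw 0.22963255430140134
```

Emit:
{"name": "move_arm", "arguments": {
  "targets": [
    {"fingers": 0, "tx": 1, "ty": 3, "tz": 0, "wx": 0, "wy": 0, "wz": 0},
    {"fingers": 0, "tx": 1, "ty": 3, "tz": 0, "wx": 0, "wy": 0, "wz": 0},
    {"fingers": 0, "tx": 0.5, "ty": 2, "tz": 0, "wx": 0, "wy": 0, "wz": 0},
    {"fingers": 0, "tx": 0, "ty": 1, "tz": 0, "wx": 0, "wy": 0, "wz": 0},
    {"fingers": 0, "tx": 0, "ty": 1, "tz": 0, "wx": 0, "wy": 0, "wz": 0}
  ]
}}

```text
t: 7.92
ee_pos: [0.54, -0.1468, 0.0903]
tool_rot: [[0.974, 0.228, 0.0], [0.228, -0.974, 0.0], [0.0, 0.0, -1.0]]
contact_force: [-0.3, 6.4, -0.4]
gripper_width: -0.0001
grasp_force: 2.6
```

Emit:
{"name": "move_arm", "arguments": {
  "targets": [
    {"fingers": 0, "tx": 0, "ty": 0.8, "tz": 0, "wx": 0, "wy": 0, "wz": 0},
    {"fingers": 0, "tx": 0, "ty": 0.8, "tz": 0, "wx": 0, "wy": 0, "wz": 0},
    {"fingers": 0, "tx": 0, "ty": 0.8, "tz": 0, "wx": 0, "wy": 0, "wz": 0}
  ]
}}

```text
t: 8.17
ee_pos: [0.54, -0.1475, 0.0902]
tool_rot: [[0.974, 0.227, -0.001], [0.227, -0.974, 0.002], [-0.0, -0.002, -1.0]]
contact_force: [0.2, 18.2, 2.2]
gripper_width: 0.0001
grasp_force: 8.7
```

```bash
python3 -c "
from h import *;rep()"
```

```text
t 8.17 box mm [-33.8  17.7  90.2] F box [ 4.4 17.7  2.2] w 5.533466355869613e-05 q6 0.9538063710497588 yaw 0.22948056429369934
```

The bar is hard against its stop, at 18 N and y = 17.7 mm, which is where I expected contact. Next: back off, rise and check.

Emit:
{"name": "move_arm", "arguments": {
  "targets": [
    {"fingers": 0, "tx": 0, "ty": -4, "tz": 0, "wx": 0, "wy": 0, "wz": 0},
    {"fingers": 0, "tx": 0, "ty": -10, "tz": 0, "wx": 0, "wy": 0, "wz": 0},
    {"fingers": 0, "tx": 0, "ty": -10, "tz": -15, "wx": 0, "wy": 0, "wz": 0},
    {"fingers": 0, "tx": 0, "ty": 0, "tz": -35, "wx": 0, "wy": 0, "wz": 0},
    {"fingers": 0, "tx": 0, "ty": 0, "tz": -35, "wx": 0, "wy": 0, "wz": 0}
  ]
}}

```text
t: 8.58
ee_pos: [0.5342, -0.1248, 0.1755]
tool_rot: [[0.974, 0.229, -0.002], [0.229, -0.974, 0.001], [-0.002, -0.001, -1.0]]
contact_force: [0.2, -0.2, -0.0]
gripper_width: 0.0001
grasp_force: 0.0
```

Emit:
{"name": "move_arm", "arguments": {
  "targets": [
    {"fingers": 0, "tx": -25, "ty": 0, "tz": -25, "wx": 0, "wy": 0, "wz": 0},
    {"fingers": 0, "tx": -30, "ty": 0, "tz": -10, "wx": 0, "wy": 0, "wz": 0},
    {"fingers": 0, "tx": -20, "ty": 0, "tz": 0, "wx": 0, "wy": 0, "wz": 0},
    {"fingers": 0, "tx": 0, "ty": 0, "tz": 0, "wx": 0, "wy": 0, "wz": 0},
    {"fingers": 0, "tx": 0, "ty": 0, "tz": 0, "wx": 0, "wy": 0, "wz": 0}
  ]
}}

```text
t: 9.0
ee_pos: [0.4616, -0.1429, 0.2109]
tool_rot: [[0.974, 0.227, 0.001], [0.227, -0.974, -0.001], [0.001, 0.001, -1.0]]
contact_force: [-0.2, -0.5, 0.1]
gripper_width: 0.0001
grasp_force: 0.0
```

```bash
python3 -c "
from h import *;rep()
from bench import manip,vision
import cv2
a=vision.capture('side')[:,:,::-1][120:310,250:430];im=vision.capture('wrist')[:,:,::-1][0:240,150:550]
a=cv2.resize(a,None,fx=2.2,fy=2.2,interpolation=cv2.INTER_CUBIC)
o=np.zeros((420,800,3),np.uint8);o[:a.shape[0],:a.shape[1]]=a;o[:240,398:798]=im
cv2.imwrite('pics/e1.png',cv2.convertScaleAbs(o,alpha=1.3))"
```

```text
t 9.0 box mm [-109.2   40.   210.9] F box [-0.3 -0.4  0.1] w 0.00011019375048992501 q6 0.9051503449532298 yaw 0.22888071593584838
```

View pics/e1.png

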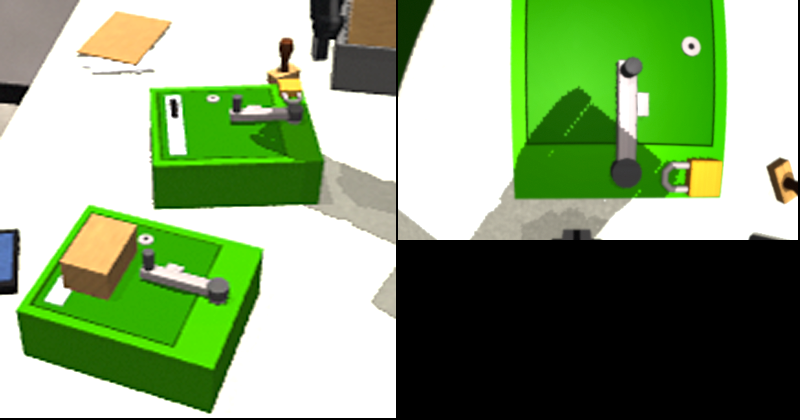

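The door is flush and the bar lies along the box's x axis against the lug at about (640,104) in the wrist crop. The padlock and the other things are undisturbed, and the arm is clear.

```bash
python3 -c "
from bench import manip;print(manip.hand_in())"
```

```text
the job is handed in; nothing more can be done
None
```

The letterbox door is pushed fully shut, its latch bar lies home against its stop, the arm is withdrawn clear of everything, and the job is handed in at about 9 s.

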